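# Press a round flask into the sprung ring of a mixer and hold it there

## Robot

A 6-joint arm with a two-finger parallel gripper is mounted at the origin on a cart in front of the work surface, level with it; the furniture and walls round the work are solid. World frame = base frame: x ahead of the robot, y to its left, z up, the work surface at z = 0. Lengths are in mm, angles in rad, forces in N, time in s.
With the tool pointing down it reaches from about 275 to 1000 mm from the base axis. Payload 8.4 kg.
Tool frame: the origin (TCP) lies midway between the tips of the shut fingers; the grasp point (between the pads) lies 19 mm behind it; z points along the fingers, y is the direction in which the jaws open and shut (so a half turn about z gives the same grasp; the last joint's range is limited). The gripper opens to 85 mm and grips with 20 to 120 N. Pads are 22 mm wide; open, the fingers measure 114 mm over their backs; the gripper's body (76 mm by 85 mm) begins 54 mm behind the grasp point. The pads swing forward as they close: fully open they stand 13 mm farther back than shut.
Start: joints at [1.299, 0.353, 1.633, -0, 1.155, -0.002], TCP at [166.585, 602.393, 231.281] pointing down, gripper open.
Joint ranges: [-2.63, 2.63], [-0.92, 2.1], [0.06, 2.66], [-1.3, 4.44], [0, 2.69], [-3.02, 3.02]. Speed limits (rad/s): [2.22, 2.22, 2.79, 3.14, 3.14, 3.14].

## Interface

Orientations are given as [roll, pitch, yaw] about the fixed x, y, z axes, in that order (R = Rz(yaw) Ry(pitch) Rx(roll)).
In Python, from rig import * gives the robot as it stands.
- The arm moves only by the tool play_rows, never from a script. Its argument "moves" is a list of rows, each a list of 3 entries, a list of its own where there are three numbers: the shift along the tool's x, y, z in m, then the turn, a rotation vector about the tool's x, y, z in rad, then the opening in per cent of the stroke, from 0 (shut) to 100 (fully open). In form: [[[x, y, z], [rx, ry, rz], fingers], ...]. A call has 1 to 20 rows; each row shifts and turns the commanded pose from where the row before left it, along the tool's axes as they then stand; what a row does not reach is not made up. A row lasts 1/10 s, in which the tool goes at most 50 mm and 8.59 degrees, less where a joint would pass 70% of its speed; a pose out of reach is approached as far as the arm can. A call is refused whole if a number of a shift passes 0.05 or a number of a turn 0.15, either way. A call with a gripper value outside its range is refused whole. The fingers move at their own pace and stop on an object; "squeeze" is the grip in N (left out, the last holds). Time passes only in rows, so rows that do not move let the fingers close. It gives the time, the measured TCP pose, the force and the opening at its end, in the units of the state.
- sense(): the state, without advancing time (a new reading comes with each control period).
- grab_frame(name): name is "scene" or "side" or "wrist"; returns a dict with "pixels" (420x560x3 uint8, red, green, blue), "intrinsics" (3x3 intrinsics, pixels), "R" (3x3) and "t" (3): a world point X has camera coordinates R X + t. Camera axes: x right, y down, z forward; pixel columns grow to the right and rows downward; lengths in mm; the calibration is good to about 2 mm. The wrist camera is an equidistant fisheye: a pixel r from the principal point sees the ray r / f radians off the axis. A picture is of the moment at which its call begins. There is no depth.
- sign_off(): hands the job in, once; it reports no verdict.
The state is a dict: "clock": time; "qpos": joint angles; "qvel": joint speeds; "joint_efforts": joint torques, N m; "eef_pos": TCP position; "tcp_rot": TCP orientation; "contact_force": force on the tool from outside, world axes, zero at the start; "wrist_torque": the same for the moment, N m; "opening": opening from 0.0 (shut) to 1.0 (fully open).
Only numpy, scipy, OpenCV 4.12 (cv2) and the standard library are available. Lean on these libraries where they do the work, as an engineer would, in place of code of your own. Each camera call takes 0.05 s, during which the arm holds its last target. There are 200 camera calls.

## Task

Take the round flask with the red stopper out of the crate by its neck, set its bulb upright in the black sprung ring of the press-to-run mixer, and press it down, without ramming it, until the ring is at or close to the bottom of its travel. Your program finishes while the gripper still holds the flask there, pressed down and still; press only through the flask, with the gripper off the mixer. Leave the other things standing in the crate.

Things in the scene. Friction and masses are not known exactly. Their poses are not given: they have to be found in the camera images.
- flask_red: the wanted flask: amber round-bulbed flask with a red stopper, 134 mm tall, loose, about 60 to 125 g, standing upright in the crate. Origin at the centre of its underside, z up along the neck. Bulb: 60 mm diameter ball, centre 30 mm above the origin, on a small flat foot of 32 mm diameter. Straight round neck of 24 mm diameter from 64 to 119 mm above the origin (grip it anywhere there, from any side); 28 mm lip at 119 to 122 mm, 25 mm stopper (fixed) from 122 to 134 mm
- flask_red_bulb (a point): centre of the red-stoppered flask's round bulb (30 mm above its underside)
- mixer: press-to-run mixer, fixed to the worktop: white base 116 x 124 mm, deck 31 mm high, three 17 mm aluminium bosses 44 mm high under the sprung ring. Origin at the centre of its underside, z up; the ring stands above its centre
- ring_center (a point): centre of the sprung black cradle ring, level with the middle of its round bar: 64 mm above the worktop when the ring is up, 50 mm when fully down. The ring is a horizontal circle of 10 mm round bar, 50 mm inside and 70 mm outside diameter. The seated flask touches it with its bulb: the bulb's centre is then 18 mm above this point and the flask's underside 12 mm below it
- cradle_ring (a joint): how far the ring is pressed down, m: 0 up, 0.014 at the lower stop. Springs: it starts to move at about 3 N and takes about 10 N at the stop; it springs back up when released. The flask's weight alone does not lower it
- crate: open grey crate, fixed for the job, 180 (x) x 260 (y) x 45 mm high, 5 mm floor and walls, holding six upright things in two rows of three 75 to 80 mm apart, in any order. Origin at the centre of its underside
- centrifuge: bystander: beige bench centrifuge, fixed, about 265 (x) x 190 (y) x 185 mm high, between the crate and the mixer and behind them: carry the flask over or round it. Origin at the centre of its underside
- microscope: bystander: microscope at the right end of the worktop, fixed, its eyepieces reach 0.38 m above the worktop and lean towards the robot: rise above it before passing. Origin on its underside
- flask_green: decoy flask, same shape and size as flask_red but with a green stopper, loose, standing in the crate; origin at the centre of its underside; must be left standing there
- jar_yellow: specimen jar with a yellow cap, 48 mm diameter, 70 mm tall, loose, standing in the crate; origin at the centre of its underside; must be left standing there
- vial_blue: blue vial with a white cap, 37 mm diameter, 72 mm tall, loose, standing in the crate; origin at the centre of its underside; must be left standing there
- dropper: white dropper bottle with a black tip, 27 mm diameter, 70 mm tall, loose, standing in the crate; origin at the centre of its underside; must be left standing there
- vial_amber: amber vial with a white cap, 34 mm diameter, 62 mm tall, loose, standing in the crate; origin at the centre of its underside; must be left standing there
Things that resemble listed ones, but are neither listed nor needed, are in the scene too. Leave any pink or turquoise look-alike of the flask_red alone.

How it is judged:
By the outcome, as a careful person would: the job done as asked, in the order asked, and still so for the second after the job is handed in, while the arm keeps its last pose, push and grip.
It also fails if it takes over 48 s, if anything falls off the work surface, if the arm or the gripper's body presses on something with over 40 N, if the wrist force passes 120 N, or if a joint passes its speed limit or range.

## Working session

There is one attempt and no reset: what is moved stays moved. The work goes in short steps, Python scripts to look and compute and a tool call to move; the robot and the scene stay as the last step left them, time stands still between calls to the robot, and variables do not carry over. Pictures are saved under pics/ and viewed, about 8 in all and at most 12, crops included, and the job is handed in when it is done.

Besides the shell and the picture viewer there is one more tool, called as name(argument=value, ...) on one line, values as JSON. play_rows: Moves the arm, as the interface text tells. Its arguments: {"type":"object","properties":{"moves":{"type":"array"},"squeeze":{"type":"number"}},"required":["moves"]}

```bash
mkdir -p pics
cat > h.py <<'E'
from rig import *
import numpy as np, cv2
def snap(n,f):
    g=grab_frame(n); cv2.imwrite('pics/'+f+'.png',g["pixels"][:,:,::-1]); np.savez('pics/'+f,**g); return g
def ray(g,u,v,fish=False):
    K=np.array(g["intrinsics"]);R=np.array(g["R"]);t=np.array(g["t"]).ravel()
    x=(u-K[0,2])/K[0,0];y=(v-K[1,2])/K[1,1]
    if fish:
        r=np.hypot(x,y); d=np.array([x/r*np.sin(r),y/r*np.sin(r),np.cos(r)]) if r>1e-9 else np.array([0,0,1.])
    else: d=np.array([x,y,1.])
    return -R.T@t, R.T@(d/np.linalg.norm(d))
def onz(g,u,v,z,fish=False):
    o,d=ray(g,u,v,fish); return o+d*(z-o[2])/d[2]
def cross(a,b):
    (o1,d1),(o2,d2)=a,b
    s=np.linalg.lstsq(np.c_[d1,-d2],o2-o1,rcond=None)[0]
    p,q=o1+s[0]*d1,o2+s[1]*d2; return (p+q)/2,np.linalg.norm(p-q)
E
python3 - <<'E'
from h import *
a=[snap(n,n+'0')["pixels"] for n in("scene","side","wrist")]
for n in("scene0","side0","wrist0"):
    g=np.load('pics/'+n+'.npz');print(n,g["intrinsics"].round(1).tolist(),(-g["R"].T@g["t"].ravel()).round(0),g["R"][2].round(2))
s=sense();print({k:np.round(v,3).tolist() for k,v in s.items()})
E
```

```text
scene0 [[399.1, 0.0, 280.9], [0.0, 399.1, 213.9], [0.0, 0.0, 1.0]] [-224.  676.  632.] [ 0.66 -0.56 -0.5 ]
side0 [[442.0, 0.0, 279.1], [0.0, 442.0, 212.0], [0.0, 0.0, 1.0]] [ 337. 1023.  950.] [ 0.13 -0.74 -0.66]
wrist0 [[325.2, 0.0, 282.8], [0.0, 325.2, 208.1], [0.0, 0.0, 1.0]] [ 92. 624. 373.] [ 0.29 -0.08 -0.95]
{'clock': 0.15, 'qpos': [1.299, 0.354, 1.634, 0.0, 1.155, -0.002], 'qvel': [-0.0, -0.002, -0.002, 0.001, 0.002, -0.0], 'joint_efforts': [0.001, -60.563, -34.234, -0.0, 0.006, -0.0], 'eef_pos': [166.467, 602.035, 230.705], 'tcp_rot': [-3.14, -0.0, 2.872], 'contact_force': [0.731, -0.416, 0.229], 'wrist_torque': [-0.009, -0.026, 0.016], 'opening': 0.999}
```

View pics/scene0.png

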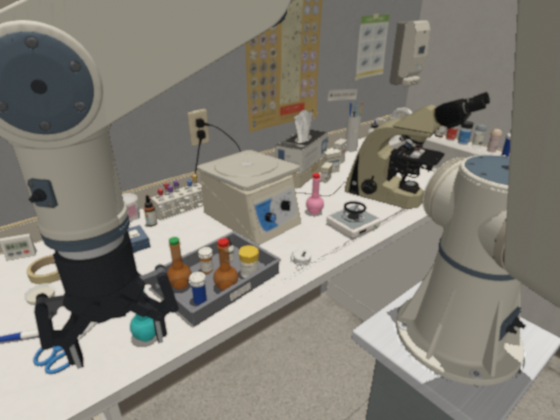

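View pics/side0.png

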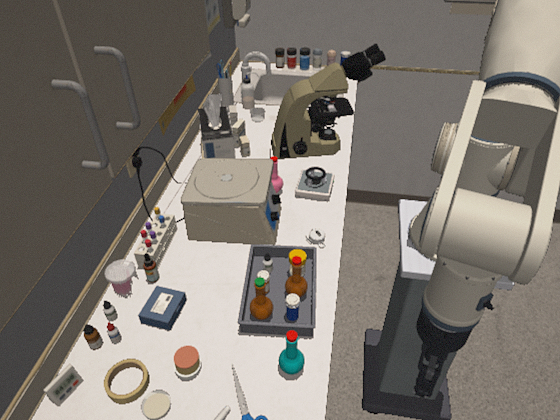

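View pics/wrist0.png

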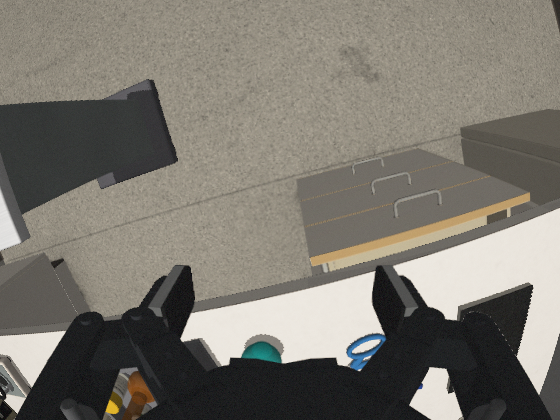

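The scene view shows the wanted flask (red stopper at about (223,243)), the green decoy at (174,241), the pink and turquoise look-alikes, and the mixer ring at (354,210). In the side view the red stopper is at (297,262) and the ring at (316,176). The wrist view is mostly blocked by the gripper.

Run:
```python
from h import *
G={n:dict(np.load(f'pics/{n}0.npz')) for n in('scene','side')}
def blob(n,f,c,r):
    p=G[n]["pixels"].astype(int);m=f(p)
    yy,xx=np.mgrid[:420,:560]; m=m&(np.hypot(xx-c[0],yy-c[1])<r)
    k,l,st,ce=cv2.connectedComponentsWithStats(m.astype(np.uint8)); i=1+np.argmax(st[1:,4]); return ce[i],st[i],l==i
red=lambda p:(p[...,0]>110)&(p[...,1]<45)&(p[...,2]<45)
grn=lambda p:(p[...,1]>p[...,0]+40)&(p[...,1]>p[...,2]+20)
blu=lambda p:(p[...,2]>p[...,0]+40)&(p[...,2]>p[...,1]+40)
dark=lambda p:(p.max(2)<60)
for nm,f,c1,c2,z in(('red',red,(223,245),(297,262),133),('green',grn,(174,241),(260,284),133)):
    a=blob('scene',f,c1,14);b=blob('side',f,c2,14)
    print(nm,a[0],a[1],b[0],b[1]);print(cross(ray(G['scene'],*a[0]),ray(G['side'],*b[0])),onz(G['scene'],*a[0],z),onz(G['side'],*b[0],z))
e={}
for n,c in(('scene',(354,210)),('side',(316,176))):
    cen,st,m=blob(n,dark,c,16); cs,_=cv2.findContours(m.astype(np.uint8),0,1); h=cv2.convexHull(max(cs,key=len)); el=cv2.fitEllipse(h)
    e[n]=el[0];print(n,cen,st,el,onz(G[n],*el[0],64),onz(G[n],*cen,64))
print(cross(ray(G['scene'],*e['scene']),ray(G['side'],*e['side'])))
v=[cv2.resize(G[n]["pixels"][y:y+90,x:x+120],(400*1,300),interpolation=2) for n,x,y in(('scene',150,220),('side',240,240),('scene',300,165),('side',255,140))]
cv2.imwrite('pics/crop1.png',np.vstack([np.hstack(v[:2]),np.hstack(v[2:])])[:,:,::-1])
```

```text
red [223.2962963 244.2962963] [219 242  10   5  27] [296.24528302 259.88679245] [292 257   9   7  53]
(array([429.72667056, 287.74159895, 128.67815009]), np.float64(8.676055418303095)) [420.00165091 296.42653002 133.        ] [429.95335148 285.82173994 133.        ]
green [173.46428571 240.28571429] [169 237  10   8  56] [259.36986301 281.43835616] [255 277  10  10  73]
(array([505.43134446, 372.09292686, 134.50152358]), np.float64(4.988353857411993)) [505.00625399 374.04512461 133.        ] [506.37389886 367.71542594 133.        ]
scene [353.34146341 213.53658537] [345 207  19  12  82] ((354.65521240234375, 205.31838989257812), (18.808107376098633, 26.302892684936523), 14.076942443847656) [ 434.30692355 -171.93193101   64.        ] [ 403.82849616 -130.8556514    64.        ]
side [315.20149254 175.58955224] [306 167  20  18 134] ((315.24615478515625, 174.98306274414062), (16.755897521972656, 19.050134658813477), 95.2240982055664) [ 429.26918813 -162.85374775   64.        ] [ 429.04608449 -159.48881545   64.        ]
(array([ 428.96524576, -163.26621061,   66.80850454]), np.float64(5.012846936263297))
```

View pics/crop1.png

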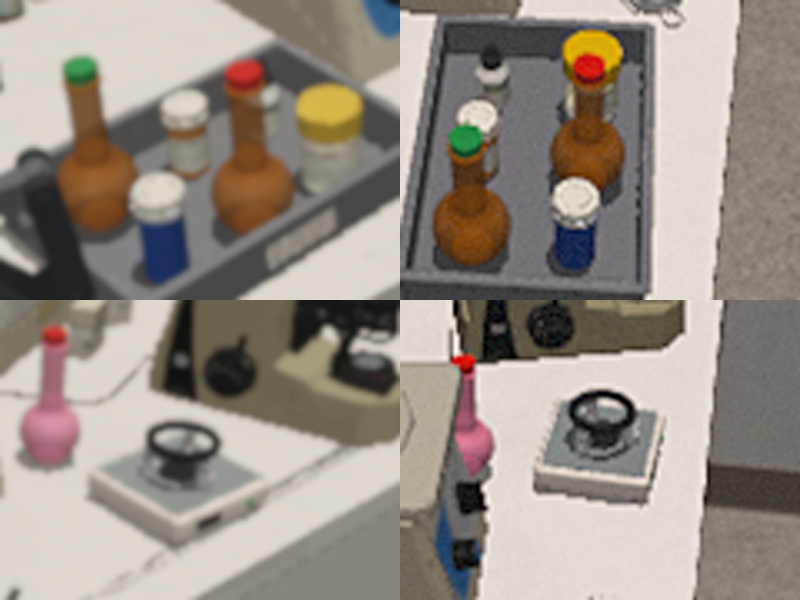

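Run:
```python
from h import *
from scipy.spatial.transform import Rotation as Ro
G={n:dict(np.load(f'pics/{n}0.npz')) for n in('scene','side')}
for nm,a,b,z in(('red',(223.5,242.2),(296.7,260.7),133),('green',(174,241),(259.8,282.3),133),('ring',(354.9,207.6),(315.6,173.6),64),('pinkbulb',(315,205),(277,187),30)):
    c,m=cross(ray(G['scene'],*a),ray(G['side'],*b));print(nm,c.round(1),m.round(1),onz(G['scene'],*a,z).round(1),onz(G['side'],*b,z).round(1))
for u,v in((240,328),(313,332),(315,248),(248,246)): print('crate rim',onz(G['side'],u,v,45).round())
for u,v in((184,184),(270,187),(272,160)): print('cfg top',onz(G['side'],u,v,185).round())
s=sense();R=Ro.from_euler('xyz',s['tcp_rot']).as_matrix()
print(R.T@(np.array([429,288,190])-s['eef_pos']))
g=np.load('pics/wrist0.npz');c=g["R"]@s['eef_pos']+g["t"].ravel();th=np.arctan2(np.hypot(*c[:2]),c[2]);print('tcp px',g["intrinsics"][:2,2]+325.2*th*c[:2]/np.hypot(*c[:2]))
```

```text
red [428.3 289.7 132.7] 2.5 [426.8 291.5 133. ] [428.5 288.3 133. ]
green [504.5 371.9 132.3] 3.7 [501.6 374.5 133. ] [504.8 370.1 133. ]
ring [ 429.2 -169.4   61.8] 5.1 [ 424.5 -161.6   64. ] [ 428.9 -170.7   64. ]
pinkbulb [ 551.7 -122.4   31.5] 3.2 [ 555.1 -126.9   30. ] [ 551.9 -121.7   30. ]
crate rim [541. 444.  45.]
crate rim [369. 426.  45.]
crate rim [394. 153.  45.]
crate rim [583. 176.  45.]
cfg top [777.  99. 185.]
cfg top [535.  74. 185.]
cfg top [553. -55. 185.]
[-336.73672208 -232.65733395   40.96068874]
tcp px [280.49703999 270.20538179]
```

play_rows(moves=[[[-0.028,-0.0194,0],[0,0,0],100],[[-0.028,-0.0194,0],[0,0,0],100],[[-0.028,-0.0194,0],[0,0,0],100],[[-0.028,-0.0194,0],[0,0,0],100],[[-0.028,-0.0194,0],[0,0,0],100],[[-0.028,-0.0194,0],[0,0,0],100],[[-0.028,-0.0194,0],[0,0,0],100],[[-0.028,-0.0194,0],[0,0,0],100],[[-0.028,-0.0194,0],[0,0,0],100],[[-0.028,-0.0194,0],[0,0,0],100],[[-0.028,-0.0194,0.01],[0,0,0],100],[[-0.028,-0.0194,0.02],[0,0,0],100],[[0,0,0.01],[0,0,0],100],[[0,0,0],[0,0,0],100],[[0,0,0],[0,0,0],100],[[0,0,0],[0,0,0],100]])

```text
clock: 1.75
eef_pos: [428.2, 289.4, 191.9]
tcp_rot: [3.141, 0.0, 2.873]
contact_force: [0.0, -0.0, 0.6]
opening: 1.002
```

Run:
```python
from h import *
g=snap('wrist','wrist1');snap('side','side1');s=sense();print(s['eef_pos'],s['tcp_rot'],s['qpos'])
p=g["pixels"].astype(int);m=(p[...,0]>110)&(p[...,1]<45)&(p[...,2]<45)
k,l,st,ce=cv2.connectedComponentsWithStats(m.astype(np.uint8))
for i in range(1,k):
    if st[i,4]>30: print(st[i],ce[i],onz(g,*ce[i],137,True))
```

```text
[428.24463368 289.3636362  191.96872171] [3.14069820e+00 6.57433889e-04 2.87307328e+00] [ 5.91269386e-01  2.29235001e-01  1.90269802e+00  1.01147447e-04
  1.00855286e+00 -7.11061738e-01]
[529 122  20  30 440] [538.95       136.25681818] [410.83796046 497.85786411 137.        ]
[269 218  36  33 928] [286.47413793 233.68426724] [431.98379636 292.18423074 137.        ]
[  8 382  12  12  69] [ 13.1884058  387.49275362] [ 563.63000996 -126.1194819   137.        ]
```

View pics/wrist1.png

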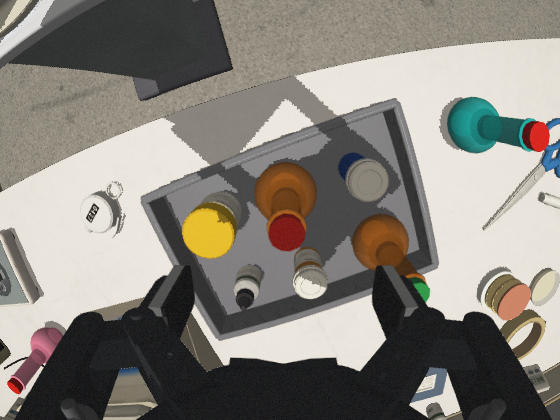

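The wrist view shows the flask between the open fingers, with its stopper at (286,234). That puts it at about (431,291), so I shift 2 mm and descend.

play_rows(moves=[[[-0.002,0.002,0.01],[0,0,0],100],[[0,0,0.012],[0,0,0],100],[[0,0,0.012],[0,0,0],100],[[0,0,0.012],[0,0,0],100],[[0,0,0.012],[0,0,0],100],[[0,0,0.012],[0,0,0],100],[[0,0,0.012],[0,0,0],100],[[0,0,0.012],[0,0,0],100],[[0,0,0.008],[0,0,0],100],[[0,0,0.004],[0,0,0],100],[[0,0,0],[0,0,0],100],[[0,0,0],[0,0,0],100]])

```text
clock: 3.05
eef_pos: [431.0, 290.0, 85.5]
tcp_rot: [3.141, 0.0, 2.872]
contact_force: [0.3, -0.2, -0.6]
opening: 1.0
```

Run:
```python
from h import *
g=snap('wrist','wrist2');s=sense();print(s['eef_pos'],s['contact_force'])
p=g["pixels"].astype(int);m=(p[...,0]>110)&(p[...,1]<45)&(p[...,2]<45)
k,l,st,ce=cv2.connectedComponentsWithStats(m.astype(np.uint8))
for i in range(1,k):
    if st[i,4]>30: print(st[i],ce[i],onz(g,*ce[i],137,True))
```

```text
[431.19206209 290.07529975  85.71552159] [0.57243914 0.25031325 0.3718862 ]
[ 253  315   67   48 2480] [285.65120968 338.47177419] [431.95936672 292.03046019 137.        ]
```

View pics/wrist2.png

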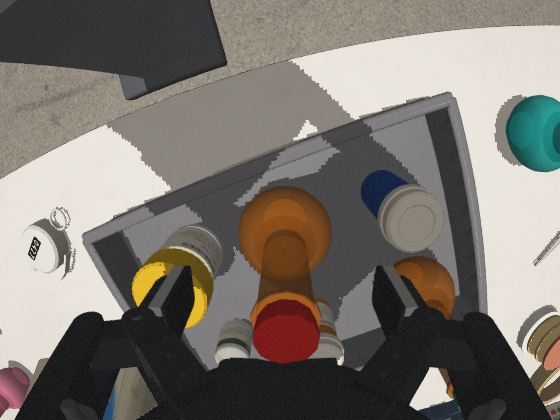

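The neck is centred between the pads to within 2 mm. I correct that and close.

play_rows(moves=[[[0,0.002,0],[0,0,0],80],[[0,0,0],[0,0,0],60],[[0,0,0],[0,0,0],45],[[0,0,0],[0,0,0],35],[[0,0,0],[0,0,0],28],[[0,0,0],[0,0,0],22],[[0,0,0],[0,0,0],10],[[0,0,0],[0,0,0],0],[[0,0,0],[0,0,0],0],[[0,0,0],[0,0,0],0],[[0,0,0],[0,0,0],0],[[0,0,0],[0,0,0],0]], squeeze=60)

```text
clock: 4.3
eef_pos: [431.3, 291.6, 85.5]
tcp_rot: [-3.141, -0.0, 2.872]
contact_force: [-0.9, -2.6, 6.5]
opening: 0.27
```

play_rows(moves=[[[0,0,-0.004],[0,0,0],0],[[0,0,-0.01],[0,0,0],0],[[0,0,-0.016],[0,0,0],0],[[0,0,-0.02],[0,0,0],0],[[0,0,-0.02],[0,0,0],0],[[0,0,-0.02],[0,0,0],0],[[0,0,-0.02],[0,0,0],0],[[0,0,-0.02],[0,0,0],0],[[0,0,-0.02],[0,0,0],0],[[0,0,-0.02],[0,0,0],0],[[0,0,-0.02],[0,0,0],0],[[0,0,-0.02],[0,0,0],0],[[0,0,-0.02],[0,0,0],0],[[0,0,-0.01],[0,0,0],0],[[0,0,0],[0,0,0],0],[[0,0,0],[0,0,0],0]])

```text
clock: 5.9
eef_pos: [431.1, 291.6, 324.8]
tcp_rot: [-3.141, -0.0, 2.872]
contact_force: [-0.0, 0.2, -0.9]
opening: 0.267
```

play_rows(moves=[[[-0.003,-0.012,0],[0,0,0],0],[[-0.0067,-0.0247,0],[0,0,0],0],[[-0.0067,-0.0247,0],[0,0,0],0],[[-0.0067,-0.0247,0],[0,0,0],0],[[-0.0067,-0.0247,0],[0,0,0],0],[[-0.0067,-0.0247,0],[0,0,0],0],[[-0.0067,-0.0247,0],[0,0,0],0],[[-0.0067,-0.0247,0],[0,0,0],0],[[-0.0067,-0.0247,0],[0,0,0],0],[[-0.0067,-0.0247,0],[0,0,0],0],[[-0.0067,-0.0247,0],[0,0,0],0],[[-0.0067,-0.0247,0],[0,0,0],0],[[-0.0067,-0.0247,0],[0,0,0],0],[[-0.0067,-0.0247,0],[0,0,0],0],[[-0.0067,-0.0247,0],[0,0,0],0],[[-0.0067,-0.0247,0],[0,0,0],0],[[-0.0067,-0.0247,0],[0,0,0],0],[[-0.0067,-0.0247,0],[0,0,0],0],[[-0.003,-0.0124,0],[0,0,0],0],[[0,0,0],[0,0,0],0]])

```text
clock: 7.9
eef_pos: [427.7, -169.6, 324.5]
tcp_rot: [-3.142, -0.001, 2.87]
contact_force: [-0.2, 0.6, 0.2]
opening: 0.269
```

play_rows(moves=[[[0,0,0.01],[0,0,0],0],[[0,0,0.02],[0,0,0],0],[[0,0,0.02],[0,0,0],0],[[0,0,0.02],[0,0,0],0],[[0,0,0.02],[0,0,0],0],[[0,0,0.02],[0,0,0],0],[[0,0,0.01],[0,0,0],0],[[0,0,0.005],[0,0,0],0],[[0,0,0],[0,0,0],0],[[0,0,0],[0,0,0],0],[[0,0,0],[0,0,0],0]])

```text
clock: 9.0
eef_pos: [429.1, -168.6, 201.1]
tcp_rot: [-3.141, 0.002, 2.872]
contact_force: [1.2, -0.2, -0.2]
opening: 0.268
```

Run:
```python
from h import *
g=[snap(n,n+'3')["pixels"] for n in('wrist','side','scene')];s=sense();print(s['eef_pos'],s['contact_force'],s['opening'],s['qpos'])
c=[cv2.resize(g[1][100:250,220:420],(400,300),interpolation=2),cv2.resize(g[2][130:280,270:470],(400,300),interpolation=2)]
cv2.imwrite('pics/c3.png',np.vstack([np.hstack(c),cv2.resize(g[0][120:420],(800,428))[:300]])[:,:,::-1])
```

```text
[ 428.78473459 -168.55045076  200.80170197] [-0.87789246 -0.1593574  -0.97534461] 0.27099386379316787 [-3.77799026e-01  1.30595728e-01  2.00441446e+00  1.43832730e-05
  1.00560598e+00 -1.67862659e+00]
```

View pics/c3.png

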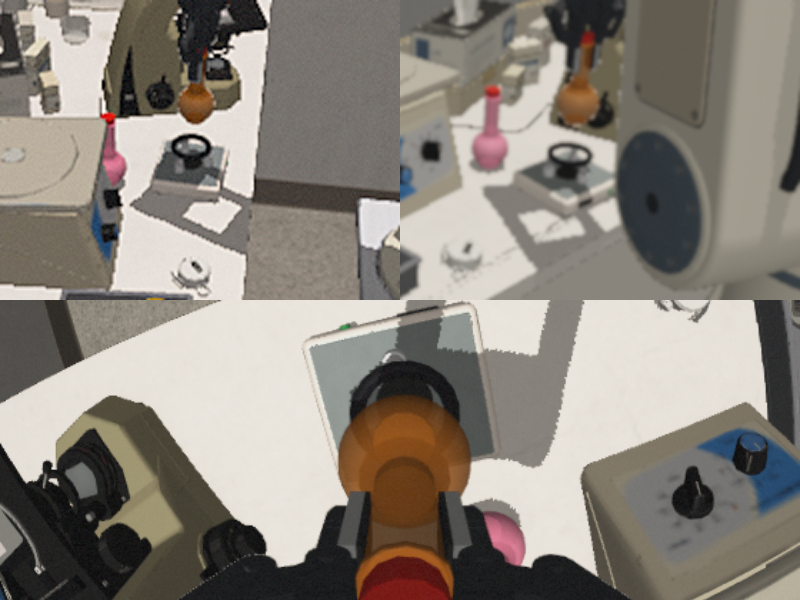

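The flask hangs upright above the ring. The wrist view shows bulb and ring aligned sideways, at about crop x 404 and 405. Next I measure the bulb-to-ring offset in the same images.

Run:
```python
from h import *
G={n:dict(np.load(f'pics/{n}3.npz')) for n in('scene','side','wrist')}
B={};Rg={}
for n,c,rc,lim in(('scene',(359,181),(355,207),17),('side',(318,151),(315.5,175.5),17)):
    p=G[n]["pixels"].astype(int);yy,xx=np.mgrid[:420,:560]
    am=(p[...,0]>p[...,2]+45)&(p[...,0]>p[...,1]+25)&(np.hypot(xx-c[0],yy-c[1])<lim)&(yy>c[1]-6)
    cs,_=cv2.findContours(am.astype(np.uint8),0,1);cc=max(cs,key=cv2.contourArea);q,r=cv2.minEnclosingCircle(cc);x,y,w,h=cv2.boundingRect(cc)
    print(n,'bulb',q,r,(x,y,w,h)); 
    # ring expected projections
    ring=[]
    K,R,t=G[n]["intrinsics"],G[n]["R"],G[n]["t"].ravel()
    dk=(p.max(2)<62)&(np.hypot(xx-rc[0],yy-rc[1])<15)
    print('\n'.join(''.join('#' if v else '.' for v in row) for row in dk[int(rc[1])-15:int(rc[1])+16,int(rc[0])-16:int(rc[0])+17]))
    def pr(X): c=K@(R@np.array(X)+t); return (c[:2]/c[2]).round(1)
    for rr in(35,):
        P=np.array([pr([429+rr*np.cos(a),-169+rr*np.sin(a),64]) for a in np.linspace(0,6.28,60)]);print('pred ring bbox',P.min(0),P.max(0),'ctr',pr([429,-169,64]))
    zb=201+19-95-70; print('pred bulb',[pr([429,-168.5,z]) for z in(145,150,155)])
```

```text
scene bulb (358.8406677246094, 181.6758270263672) 10.505911827087402 (349, 176, 21, 16)
.................................
.................................
.................................
.................................
.................................
.................................
.................................
.................................
.................................
.................................
.................................
..................###............
.................................
......#..........................
......#..........................
......#..........................
......##.........................
......###........................
.......#####............#........
........################.........
..........##############.........
..........###########............
..........##########.............
.........###########.............
.........###########.............
.........##########..............
..........#########..............
............#######..............
.................................
..........................
[... 751 characters left out ...]
......###......
.......###..............##.......
.......#####........######.......
........#################........
..........#############..........
............##########...........
.............#########...........
.............#########...........
.............#########...........
.............########............
..............#####..............
.................................
.................................
.................................
.................................
.................................
.................................
pred ring bbox [305.  167.7] [326.  180.3] ctr [315.5 173.9]
pred bulb [array([316.6, 153.7]), array([316.7, 152.4]), array([316.8, 151.1])]
```

play_rows(moves=[[[-0.002,0,0.01],[0,0,0],0],[[0,0,0.015],[0,0,0],0],[[0,0,0.015],[0,0,0],0],[[0,0,0.01],[0,0,0],0],[[0,0,0.007],[0,0,0],0],[[0,0,0],[0,0,0],0],[[0,0,0],[0,0,0],0],[[0,0,0],[0,0,0],0]])

```text
clock: 9.95
eef_pos: [430.9, -169.1, 143.8]
tcp_rot: [-3.141, 0.001, 2.872]
contact_force: [0.1, -0.2, -0.3]
opening: 0.27
```

Run:
```python
from h import *
g=[snap(n,n+'4')["pixels"] for n in('wrist','side','scene')];s=sense();print(s['eef_pos'],s['contact_force'],s['opening'])
c=[cv2.resize(g[1][135:195,275:355],(400,300),interpolation=2),cv2.resize(g[2][165:225,315:395],(400,300),interpolation=2)]
cv2.imwrite('pics/c4.png',np.vstack([np.hstack(c),cv2.resize(g[0][180:390,140:420],(400*2,600))[:300]])[:,:,::-1])
```

```text
[ 430.76321922 -169.06254665  143.76053481] [0.86806724 0.53076971 0.44863771] 0.2699696402273951
```

View pics/c4.png

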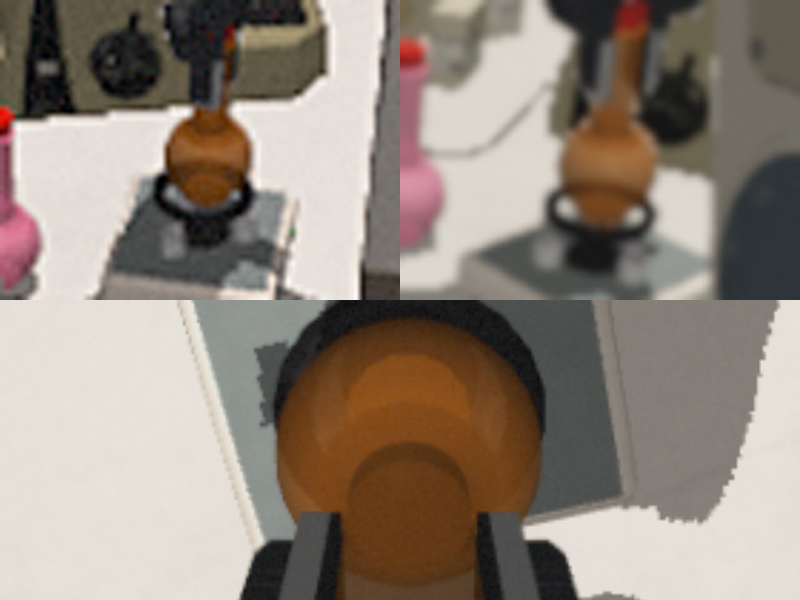

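The side view shows the bulb centre at 208 and the ring at 203, which leaves about 1.5 mm after parallax. The wrist view shows them laterally concentric (410 vs 409.5). I nudge it and lower slowly.

play_rows(moves=[[[-0.0015,0,0.002],[0,0,0],0],[[0,0,0.002],[0,0,0],0],[[0,0,0.002],[0,0,0],0],[[0,0,0.002],[0,0,0],0],[[0,0,0.001],[0,0,0],0],[[0,0,0.001],[0,0,0],0],[[0,0,0.001],[0,0,0],0],[[0,0,0],[0,0,0],0],[[0,0,0],[0,0,0],0]])

```text
clock: 11.0
eef_pos: [432.3, -169.5, 132.5]
tcp_rot: [-3.142, 0.001, 2.872]
contact_force: [2.1, 0.5, 2.6]
opening: 0.27
```

play_rows(moves=[[[0,0,0.001],[0,0,0],0],[[0,0,0.001],[0,0,0],0],[[0,0,0.001],[0,0,0],0],[[0,0,0],[0,0,0],0],[[0,0,0],[0,0,0],0]])

```text
clock: 11.5
eef_pos: [432.2, -169.4, 129.4]
tcp_rot: [-3.142, 0.001, 2.872]
contact_force: [2.9, 0.3, 3.8]
opening: 0.273
```

Contact came at the expected height. The ring pushes the flask towards +x, so I ease over that way and carry on pressing.

play_rows(moves=[[[-0.001,0,0],[0,0,0],0],[[-0.001,0,0],[0,0,0],0],[[0,0,0.001],[0,0,0],0],[[0,0,0.001],[0,0,0],0],[[0,0,0.001],[0,0,0],0],[[0,0,0],[0,0,0],0],[[0,0,0],[0,0,0],0],[[0,0,0],[0,0,0],0]])

```text
clock: 12.3
eef_pos: [433.2, -169.6, 126.0]
tcp_rot: [3.141, -0.001, 2.872]
contact_force: [-0.3, 0.7, 5.8]
opening: 0.272
```

Run:
```python
from h import *
g=[snap(n,n+'5')["pixels"] for n in('wrist','side','scene')]
f=[]
for i in range(3): grab_frame('side'); s=sense(); f.append(np.r_[s['contact_force'],s['wrist_torque']])
print(s['eef_pos'],np.mean(f,0).round(2),np.std(f,0).round(2))
c=[cv2.resize(g[1][135:195,275:355],(400,300),interpolation=2),cv2.resize(g[2][165:225,315:395],(400,300),interpolation=2)]
cv2.imwrite('pics/c5.png',np.vstack([np.hstack(c),cv2.resize(g[0][180:390,140:420],(400*2,600))[:300]])[:,:,::-1])
```

```text
[ 433.18838901 -169.65786404  126.06567427] [-0.37  0.8   5.51  0.15  0.16 -0.04] [0.19 0.28 0.3  0.01 0.03 0.03]
```

View pics/c5.png

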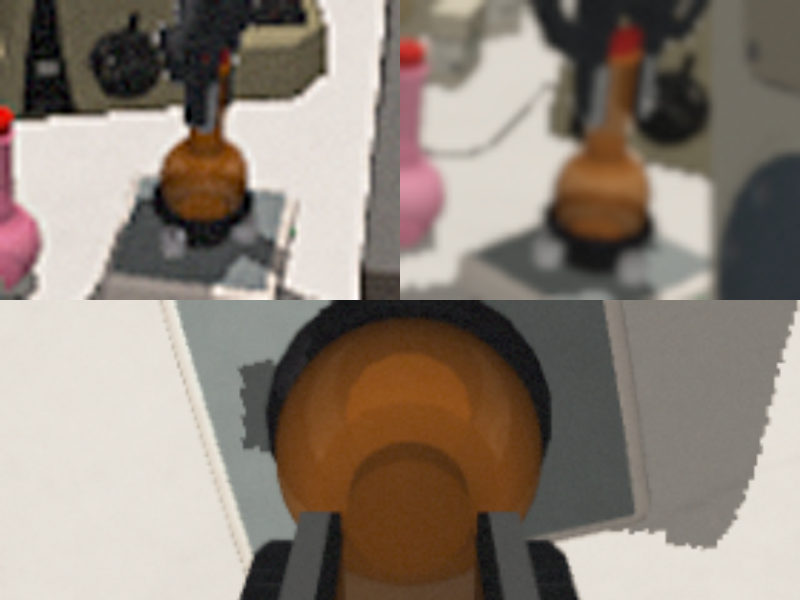

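The bulb now sits concentric in the ring, which is partly down at 5.5 N with almost no side force. I continue pressing.

play_rows(moves=[[[0,0,0.001],[0,0,0],0],[[0,0,0.001],[0,0,0],0],[[0,0,0.001],[0,0,0],0],[[0,0,0.001],[0,0,0],0],[[0,0,0.001],[0,0,0],0],[[0,0,0],[0,0,0],0],[[0,0,0],[0,0,0],0]])

```text
clock: 13.3
eef_pos: [433.2, -169.7, 121.2]
tcp_rot: [3.141, -0.001, 2.872]
contact_force: [-1.0, 1.6, 8.1]
opening: 0.272
```

play_rows(moves=[[[0,0,0.001],[0,0,0],0],[[0,0,0],[0,0,0],0],[[0,0,0],[0,0,0],0],[[0,0,0],[0,0,0],0]])

```text
clock: 13.7
eef_pos: [433.2, -169.7, 120.3]
tcp_rot: [3.142, -0.001, 2.872]
contact_force: [-1.2, 1.0, 8.9]
opening: 0.27
```

play_rows(moves=[[[0,0,0.0007],[0,0,0],0],[[0,0,0],[0,0,0],0],[[0,0,0],[0,0,0],0],[[0,0,0],[0,0,0],0]])

```text
clock: 14.1
eef_pos: [433.3, -169.7, 119.6]
tcp_rot: [3.141, -0.001, 2.872]
contact_force: [-2.0, 1.0, 9.1]
opening: 0.269
```

play_rows(moves=[[[0,0,0.0008],[0,0,0],0],[[0,0,0],[0,0,0],0],[[0,0,0],[0,0,0],0],[[0,0,0],[0,0,0],0]])

```text
clock: 14.5
eef_pos: [433.3, -169.7, 118.9]
tcp_rot: [3.142, -0.001, 2.872]
contact_force: [-1.4, 1.1, 10.6]
opening: 0.269
```

play_rows(moves=[[[0.0003,-0.0005,0.0006],[0,0,0],0],[[0,0,0],[0,0,0],0],[[0,0,0],[0,0,0],0],[[0,0,0],[0,0,0],0]])

```text
clock: 14.9
eef_pos: [433.3, -169.9, 118.7]
tcp_rot: [3.141, -0.001, 2.872]
contact_force: [-1.5, 3.3, 16.3]
opening: 0.271
```

The force jumped from 10.6 to 16.3 N while the TCP moved only 0.2 mm, so the ring is at its stop. One last look before handing in.

Run:
```python
from h import *
g=[snap(n,n+'6')["pixels"] for n in('side','scene')];
for i in range(4): grab_frame('side'); s=sense(); print(s['clock'],s['eef_pos'].round(2) if hasattr(s['eef_pos'],'round') else s['eef_pos'],np.round(s['contact_force'],1),s['opening'])
print(np.abs(s['qvel']).max())
c=[cv2.resize(g[0][140:190,285:345],(400,300),interpolation=2),cv2.resize(g[1][170:220,325:385],(400,300),interpolation=2),cv2.resize(g[0][235:335,230:330],(400,300),interpolation=2),cv2.resize(g[1][220:320,140:290],(400,300),interpolation=2)]
cv2.imwrite('pics/c6.png',np.vstack([np.hstack(c[:2]),np.hstack(c[2:])])[:,:,::-1])
```

```text
15.05 [ 433.3  -169.88  118.76] [-1.7  4.7 16.4] 0.2701620706333954
15.1 [ 433.29 -169.85  118.75] [-1.8  3.4 17. ] 0.27152293408727757
15.15 [ 433.3  -169.87  118.76] [-2.   4.8 16.3] 0.27027326308592087
15.2 [ 433.28 -169.87  118.74] [-1.9  4.4 15.3] 0.2747180948419159
0.0015899577272515837
```

View pics/c6.png

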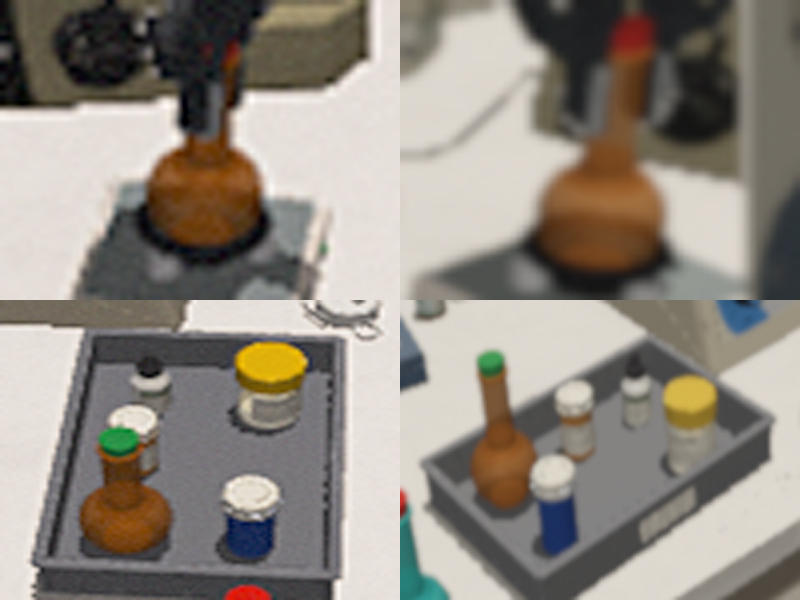

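The flask sits upright in the lowered ring, the five other things are still standing in the crate, and the arm is still.

```bash
python3 -c "
from rig import *
print(sign_off())"
```

```text
the job is handed in; nothing more can be done
None
```

I took the red-stoppered flask out of the crate by its neck, seated its bulb in the mixer ring and pressed it down to the stop. I handed the job in at about 15 s of the 48 s, with the gripper still holding it there.

- **Ring at the stop:** contact came at a TCP height of about 132.5 mm, as predicted, and the press ended at 118.7 mm, so the ring travelled about 14 mm. The vertical force rose steadily from 2.6 to 10.6 N, then jumped to about 16 N over the last 0.2 mm.
- **Pressed and still:** joint speeds were below 0.002 rad/s and the grip opening was steady at 0.27. The last pictures show the flask upright and centred in the lowered ring.
- **Other things:** the green decoy, yellow jar, blue vial, dropper and amber vial are all still standing in the crate.
- **Disagreements:**
  - The first camera fixes of the ring differed by up to 9 mm. I corrected the position from close views and from the side force at contact, ending about 4 mm further in x than the first estimate.
  - A side force of about 4–5 N remains at the stop, mostly in y, and I left it.

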